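# Scrape the puck mould clean, close it on its dowels and hold it pressed shut

### The arm

A 6-joint arm with a two-finger parallel gripper is mounted at the origin on the work surface. World frame = base frame: x ahead of the robot, y to its left, z up, the work surface at z = 0. Lengths are in m, angles in rad, forces in N, time in s.
With the tool pointing down it reaches from about 0.325 to 0.9 m from the base axis. Payload 6.1 kg.
Tool frame: the origin (TCP) lies midway between the tips of the shut fingers; the grasp point (between the pads) lies 19 mm behind it; z points along the fingers, y is the line along which they close (so a half turn about z gives the same grasp; the last joint's range is limited). The gripper opens to 85 mm and grips with 20 to 120 N. Pads are 22 mm wide; open, the fingers measure 114 mm over their backs; the gripper's body (76 mm by 85 mm) begins 54 mm behind the grasp point. The pads swing forward as they close: fully open they stand 13 mm farther back than shut.
Start: joints at [-1.377, 0.22, 1.526, -0, 1.395, -0.126], TCP at [0.196, -0.593, 0.231] pointing down, gripper open.
Joint ranges: [-2.98, 2.98], [-0.91, 2.08], [0.09, 2.57], [-1.24, 4.39], [0.2, 2.65], [-2.68, 2.68]. Speed limits (rad/s): [2.57, 2.57, 3.01, 3.14, 3.14, 3.14].

### API

Orientations are given as [roll, pitch, yaw] about the fixed x, y, z axes, in that order (R = Rz(yaw) Ry(pitch) Rx(roll)).
In Python, from plant import movep, move_l, set_joints, gripper_to, hold, inverse_kinematics, observe, get_image, get_calibration, Unreachable, job_done gives the robot as it stands. Calls block until the motion is done:
- movep(position, orientation): joint-space move of the TCP to a pose.
- move_l(position, feed=0.15, rotation=None, max_force=None): straight line of the TCP; rotation=None keeps the orientation; feed is the mean speed in m/s. With max_force (N) it stops when the force on the tool has changed by that much, and returns True; else False.
- set_joints(angles): joint-space move.
- gripper_to(opening, f_grip=None): finger opening in m; f_grip is the grip in N (None keeps the last); returns when the fingers have stopped.
- hold(seconds).
- inverse_kinematics(position, orientation): joint angles nearest the present ones, or None.
- observe(): the state.
- get_image(name): name is "side" or "top" or "wrist"; returns (picture, depth): 384x512x3 uint8, red, green, blue; 384x512 float32, m along the optical axis (not along the pixel's ray), 0 where there is no reading.
- get_calibration(name): a dict with "intrinsics" (3x3 intrinsics, pixels), "world_from_camera" (4x4, takes a point from camera to world coordinates). Camera axes: x right, y down, z forward; pixel columns grow to the right and rows downward; lengths in m; the calibration is good to about 2 mm. The wrist camera is an equidistant fisheye: a pixel r from the principal point sees the ray r / f radians off the axis. A picture is of the moment at which its call begins: read the wrist's pose just before it. get_calibration takes no time and is no camera call; for the wrist camera it gives the pose at the moment of the call.
A pose or a line that the arm cannot do raises Unreachable and nothing moves.
- job_done(): hands the job in; it is judged then, once.
The state is a dict: "time_s": time; "q": joint angles; "joint_velocities": joint speeds; "joint_torque": joint torques, N m; "eef_pos": TCP position; "tcp_rot": TCP orientation; "ft_force": force on the tool from outside, world axes, zero at the start; "torque": the same for the moment, N m; "opening": finger opening in m; "grasp_force": force on a finger pad.
Only numpy, scipy, OpenCV 4.12 (cv2) and the standard library are available. Lean on these libraries where they do the work, as an engineer would, in place of code of your own. Each camera call takes 0.05 s, during which the arm holds its last target. There are 200 camera calls.

### The job

Use the scraper to sweep the four resin trimmings off the flat plate of the casting mould into the steel tray at its end (do not handle the trimmings with the fingers), then hang the scraper back in its white stand. Then lift the four-bore block off its wooden rest by the handle, set it on the plate with its two dowels fully home in the two holes, and finish with the hand still on the block, steadily pressing it down on the plate so that the two are squeezed together with about 15 newtons; do not let go. Leave the bottles, jar, beaker, loose pucks and clamp where they are.

Things in the scene. Friction and masses are not known exactly. Their poses are not given: they have to be found in the camera images.
- mould_plate: Lower mould half, fixed: flat aluminium plate 80 (x) x 130 (y) x 20 mm on two dark rails, flat upper face 32 mm above the bench. Origin on the bench under its centre; y is the long axis, +y points to the end with the tray. Two through holes, 11.5 mm in diameter with 2 mm lead-in, on the long axis at y = -54 and +54 mm.
- plate_face (a point): Centre of the plate's flat upper face, axes as the plate. The closed block's origin lies on this point with its y axis along the plate's y (either way round fits: the two dowels are alike).
- cavity_block: Upper mould half, loose, 0.5 to 0.7 kg: aluminium block 80 (x) x 130 (y) x 25 mm with four 25 mm bores and a bridge handle. Origin at the centre of its underside, z up, y the long axis. Two steel dowels, 10 mm in diameter, stand 15 mm down from the underside at y = -54 and +54 mm, the last 7 mm tapered to 5 mm. Starts level on the wooden rest, dowels hanging past its ends.
- block_handle (a point): Centre of the block's black handle bar, axes as the block; 65 mm above the block's origin, 40 mm above its top. The bar is 18 mm wide (x), 78 mm long (y), 16 mm high, on two posts at y = -30 and +30 mm: grip across its x.
- block_rest: Wooden rest with two cork strips, fixed, 74 x 84 x 20 mm high; it carries the block. Origin under its centre.
- scraper: Bench scraper, loose, 0.15 to 0.23 kg: upright steel blade 100 mm wide (x), 3 mm thick (y), under a wooden handle 104 (x) x 26 (y) x 36 mm that spans z = 60 to 96 mm. Origin at the middle of the blade's lower edge, z up. Starts hanging in the stand by its handle, which is free to grip across its 26 mm.
- scraper_handle (a point): Centre of the scraper's handle, 80 mm above the blade's lower edge, axes as the scraper.
- scraper_stand: White plastic stand, fixed, foot 136 (x) x 72 (y) mm, with an upright slot open at the top, 12 mm wide (y), 112 mm long (x); the slot's cheeks end 68 mm above the bench and carry the scraper's handle. Origin on the bench under the slot's centre. Scraper hung: its origin 8 mm above the stand's, blade along x (either way round).
- scrap_tray: Shallow steel tray, fixed, 130 (x) x 120 (y) mm, walls 22 mm high and 3 mm thick, against the plate's +y end with a 1 to 2 mm gap, at most 6 mm off sideways. Its rim is 10 mm below the plate's face. Origin on the bench under its centre, same axes as the plate.
- trim1: Amber resin trimming, block 22 x 18 x 18 mm, on the plate. Origin at the centre of its underside.
- trim2: Amber resin trimming, disc 25 mm in diameter, 18 mm high, on the plate. Origin at the centre of its underside.
- trim3: Amber resin trimming, L-shaped lump 22 x 18 x 20 mm, on the plate. Origin at the middle of its underside.
- trim4: Amber resin trimming, coned disc 25 mm in diameter, 18 mm high, on the plate. Origin at the centre of its underside.
- resin_bottle: Bystander: white bottle, 72 mm in diameter, 170 mm high. Origin at the centre of its underside.
- hardener_bottle: Bystander: amber bottle, 52 mm in diameter, 120 mm high. Origin at the centre of its underside.
- sample_jar: Bystander: clear jar with white lid, 72 mm in diameter, 75 mm high. Origin at the centre of its underside.
- beaker: Bystander: glass beaker, 66 mm in diameter, 75 mm high. Origin at the centre of its underside.
- puck1: Bystander: finished amber puck standing on the bench, 25 mm in diameter, 24 mm high. Origin at the centre of its underside.
- puck2: Bystander: as puck1.
- g_clamp: Bystander: grey G-clamp lying flat on the bench, about 90 x 150 x 22 mm. Origin on the bench in the middle of its frame.
Things that resemble listed ones, but are neither listed nor needed, are in the scene too. Leave any pink or purple look-alike of the mould_plate alone.

How it is judged:
By the outcome, as a careful person would: the job done as asked, in the order asked, and still so for the second after the job is handed in, while the arm keeps its last pose, push and grip.
It also fails if it takes over 72 s, if anything falls off the work surface, if the arm or the gripper's body presses on something with over 40 N, if the wrist force passes 120 N, or if a joint passes its speed limit or range.

## Working session

There is one attempt and no reset: what is moved stays moved. The work goes in short steps, each a Python script; the robot and the scene stay as the last script left them, time stands still between calls to the robot, and variables do not carry over. Pictures are saved under pics/ and viewed, at most 10 in all, crops included, and the job is handed in when it is done.

```bash
ls; mkdir -p pics
python3 - <<'E'
from plant import *
import cv2,numpy as np
for n in ["top","side"]:
    im,d=get_image(n); np.savez("pics/%s0.npz"%n,im=im,d=d)
    cv2.imwrite("pics/%s0.png"%n,cv2.resize(im[:,:,::-1],(800,600),interpolation=cv2.INTER_CUBIC))
    c=get_calibration(n); print(n,c["intrinsics"],np.round(c["world_from_camera"],4))
print(observe())
E
```

```text
pics
top [[381.28887507   0.         252.03983616]
 [  0.         381.28887507 189.51125169]
 [  0.           0.           1.        ]] [[ 0.0166 -0.9969  0.0764  0.4529]
 [-0.9993 -0.0141  0.0336 -0.0364]
 [-0.0324 -0.0769 -0.9965  1.1417]
 [ 0.      0.      0.      1.    ]]
side [[357.45443428   0.         253.82046946]
 [  0.         357.45443428 187.92610869]
 [  0.           0.           1.        ]] [[-0.8364 -0.4138  0.3594  0.2149]
 [-0.5481  0.6254 -0.5554  0.4571]
 [ 0.0051 -0.6616 -0.7499  0.7183]
 [ 0.      0.      0.      1.    ]]
{'time_s': 0.1, 'q': array([-1.37713792e+00,  2.21143405e-01,  1.52750164e+00,  7.82007706e-06,
        1.39471117e+00, -1.26093917e-01]), 'joint_velocities': array([ 0.00157365, -0.00230816, -0.00242266,  0.00094526, -0.00118186,
       -0.00098064]), 'joint_torque': array([ 1.10228531e-03, -4.98240602e+01, -3.90547264e+01, -2.08066817e-04,
        5.67850933e-03,  4.93401458e-06]), 'eef_pos': array([ 0.19635311, -0.59277709,  0.23030842]), 'tcp_rot': array([-3.13984406e+00, -2.29421283e-04,  3.19750744e-01]), 'ft_force': array([ 0.35967536,  0.13161364, -0.61985954]), 'torque': array([-0.00652878, -0.04380686,  0.02075692]), 'grasp_force': 0.0, 'opening': 0.08545580490753128}
```

View pics/top0.png

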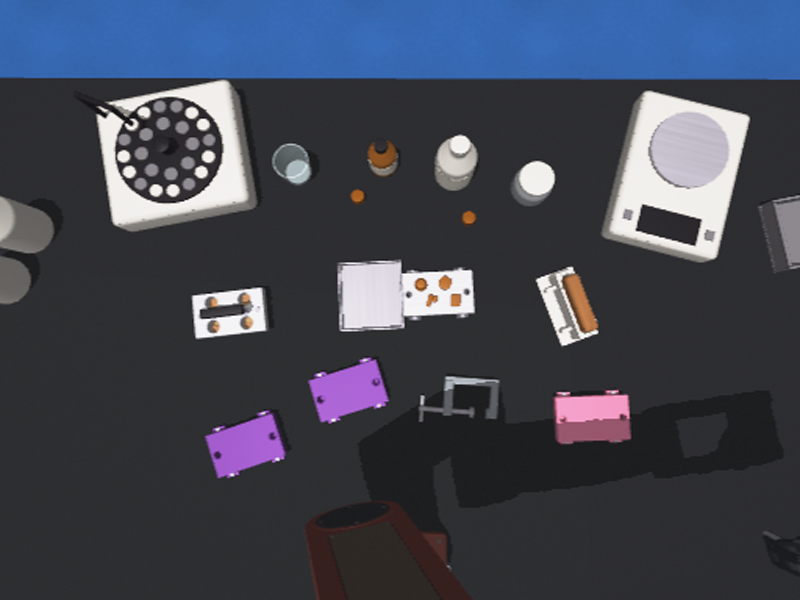

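View pics/side0.png

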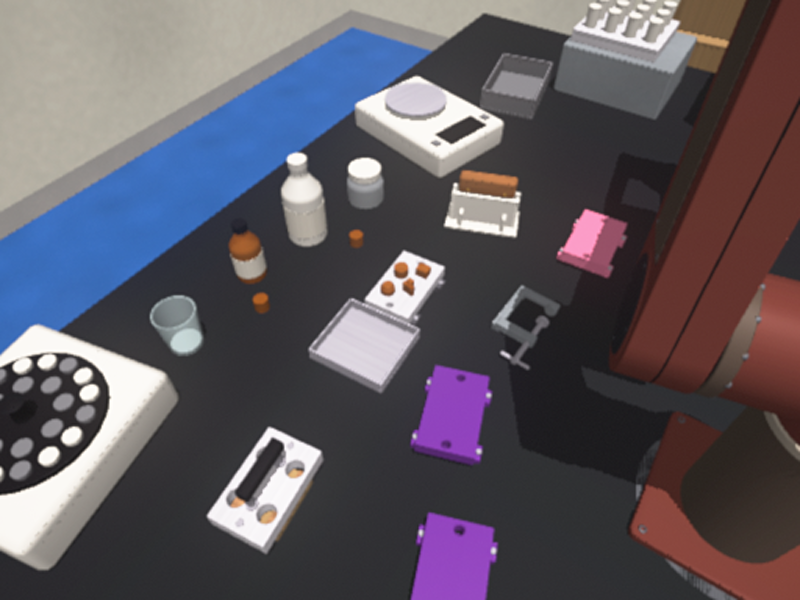

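Top picture (800x600): plate at (438,294) with trimmings on it, steel tray left of it at (371,295), block with black handle at (230,312), scraper with brown handle in white stand at (581,303). The purple plates (348,390) and (246,444) and the pink one (592,415) are look-alikes. The aluminium plate is the mould because it carries the trimmings and abuts the tray.

```bash
cat > h.py <<'E'
import numpy as np,cv2
from plant import *
def to_plane(uv,z,K,T,fish=False):
    uv=np.asarray(uv,float).reshape(-1,2)
    n=(uv-[K[0,2],K[1,2]])/[K[0,0],K[1,1]]
    if fish:
        r=np.linalg.norm(n,axis=1); s=np.where(r>1e-9,np.sin(r)/np.maximum(r,1e-9),1)
        ray=np.c_[n*s[:,None],np.cos(r)]
    else: ray=np.c_[n,np.ones(len(n))]
    w=ray@T[:3,:3].T; t=(z-T[2,3])/w[:,2]
    return (T[:3,3]+w*t[:,None])[:,:2]
def rect(mask,roi,z,K,T,fish=False):
    x0,y0,x1,y1=roi; m=np.zeros_like(mask,np.uint8); m[y0:y1,x0:x1]=mask[y0:y1,x0:x1]
    cs,_=cv2.findContours(m,cv2.RETR_EXTERNAL,cv2.CHAIN_APPROX_NONE)
    if not cs: return None
    c=max(cs,key=cv2.contourArea)
    p=to_plane(c.reshape(-1,2),z,K,T,fish)
    (cx,cy),(w,h),a=cv2.minAreaRect((p*1000).astype(np.float32))
    if w<h: w,h,a=h,w,a+90          # a: direction of long axis
    a=(a+90)%180-90
    return np.round([cx,cy,w,h,a],1)
E
python3 - <<'E'
from h import *
f=np.load("pics/top0.npz"); im,d=f["im"].astype(int),f["d"]; c=get_calibration("top");K,T=c["intrinsics"],c["world_from_camera"]
V=im.max(2);R,G,B=[im[:,:,i] for i in range(3)]
amb=(R>110)&(B<R*0.6)&(R-B>50)
brt=(V>150)|amb
r=lambda *a:[int(v*.64) for v in a]
print("plate",rect(brt&(np.arange(512)[None,:]>=258),r(390,255,490,330),.032,K,T))
v,u=np.mgrid[:384,:512]
P=np.stack([(u-K[0,2])/K[0,0]*d,(v-K[1,2])/K[1,1]*d,d],-1)@T[:3,:3].T+T[:3,3]
for n,(x,y) in dict(platec=(440,305),tray=(371,295),blocktop=(203,327),handle=(222,311),scr=(581,303),foot=(562,280)).items(): print(n,np.round(P[int(y*.64),int(x*.64)],3))
print("tray",rect(V>120,r(325,250,402,340),.022,K,T))
print("block",rect(brt,r(180,275,275,350),P[int(327*.64),int(203*.64),2],K,T))
print("bhandle",rect((V<60)&(P[:,:,2]>.07),r(185,280,275,340),P[int(311*.64),int(222*.64),2],K,T))
print("scr",rect(amb,r(550,260,610,345),.1,K,T))
print("stand",rect((P[:,:,2]>.002)&(brt),r(525,255,610,355),.03,K,T))
for q in [(445,283),(421,285),(432,299),(456,300)]: print("trim",rect(amb,r(q[0]-11,q[1]-10,q[0]+11,q[1]+10),.05,K,T))
w=get_calibration("wrist");print(w["intrinsics"],np.round(w["world_from_camera"],3))
E
```

```text
plate [545.1 -80.  132.   91.1 -85.6]
platec [ 0.523 -0.084  0.032]
tray [ 0.544  0.047 -0.   ]
blocktop [0.475 0.357 0.047]
handle [0.503 0.306 0.088]
scr [ 0.527 -0.323  0.105]
foot [ 0.569 -0.3    0.069]
tray [539.9  48.6 130.1 118.8   1.4]
block [502.4 308.  132.5  80.7 -82.4]
bhandle [506.9 307.7  76.3  14.  -89.1]
scr [ 526.7 -325.6  101.1   26.1   20.8]
stand [ 526.3 -321.   132.2   76.9   21.3]
trim [563.8 -92.4  20.2  20.1   0.7]
trim [560.4 -48.   20.2  17.2   0.8]
trim [530.3 -68.8  20.9  16.  -13.3]
trim [ 5.325e+02 -1.127e+02  2.010e+01  1.430e+01  5.000e-01]
[[297.31863964   0.         254.15924941]
 [  0.         297.31863964 187.14945461]
 [  0.           0.           1.        ]] [[ 0.315 -0.907 -0.279  0.268]
 [-0.949 -0.302 -0.091 -0.569]
 [-0.002  0.293 -0.956  0.373]
 [ 0.     0.     0.     1.   ]]
```

Run:
```python
from h import *
movep([.50,-.33,.22],[np.pi,0,.363])
c=get_calibration("wrist");im,d=get_image("wrist");np.savez("pics/w1.npz",im=im,d=d,K=c["intrinsics"],T=c["world_from_camera"])
K,T=c["intrinsics"],c["world_from_camera"]
I=im.astype(int);amb=(I[:,:,0]>90)&(I[:,:,2]<I[:,:,0]*.6)
print("scr",rect(amb,[0,0,512,384],.102,K,T,True))
cv2.imwrite("pics/w1.png",im[:,:,::-1]);print(observe()["time_s"],observe()["q"],observe()["eef_pos"])
```

```text
scr [ 526.3 -327.2   99.3   24.2   21.4]
1.6417 [-7.16959470e-01  1.67160819e-01  1.60907941e+00 -3.36487745e-04
  1.36518672e+00  4.92531059e-01] [ 0.49936041 -0.33116905  0.22003297]
```

View pics/w1.png

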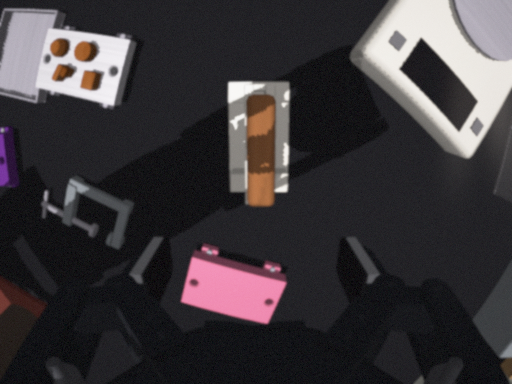

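Wrist picture: scraper handle at (261,150) in its stand, plate at (85,65), with the two readings agreeing. One look straight above the plate while the hand is empty, to fix its pose by its two holes.

Run:
```python
from h import *
movep([.47,-.08,.22],[np.pi,0,0])
c=get_calibration("wrist");im,d=get_image("wrist");np.savez("pics/w2.npz",im=im,d=d,K=c["intrinsics"],T=c["world_from_camera"])
cv2.imwrite("pics/w2.png",im[:,:,::-1]);print(observe()["time_s"],observe()["eef_pos"],observe()["tcp_rot"])
```

```text
2.6833 [ 0.47042698 -0.08130223  0.22028897] [ 3.14093273e+00 -6.12835047e-04 -9.17775901e-04]
```

View pics/w2.png

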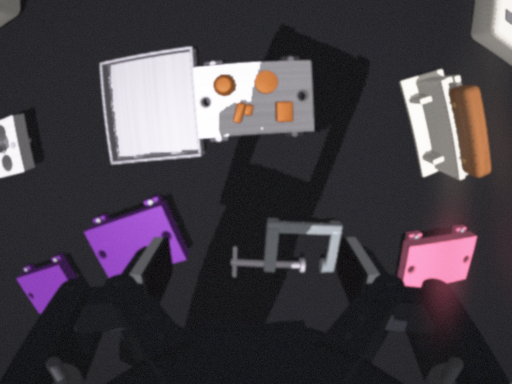

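The plate at (255,98) carries four trimmings; its holes are at (206,102) and (302,96), tray at left (150,105). The clamp is at (290,245), well below. Measuring the holes, then gripping the scraper.

```bash
cat >> h.py <<'E'
def blob(im,u,v,K,T,z,thr=0.6,w=9,fish=True):
    g=cv2.cvtColor(im,cv2.COLOR_RGB2GRAY).astype(float)[v-w:v+w+1,u-w:u+w+1]
    g0=np.median(g); wt=np.clip(g0*.8-g,0,None)
    m=(g<g0*thr).astype(np.uint8); n,l,s,ce=cv2.connectedComponentsWithStats(m)
    k=min(range(1,n),key=lambda i:np.hypot(*(ce[i]-w))); m=cv2.dilate((l==k).astype(np.uint8),np.ones((3,3)))
    wt=wt*m; yy,xx=np.mgrid[:2*w+1,:2*w+1]
    p=np.array([(wt*xx).sum(),(wt*yy).sum()])/wt.sum()+[u-w,v-w]
    return p,to_plane(p,z,K,T,fish)[0]
E
python3 - <<'E'
from h import *
f=np.load("pics/w2.npz");
p=[blob(f["im"],u,v,f["K"],f["T"],.032)for u,v in((206,102),(302,96))]
print(p);a,b=p[0][1],p[1][1];e=a-b;print("wrist ctr",(a+b)/2,"len",np.linalg.norm(e),"yaw",np.degrees(np.arctan2(-e[0],e[1])))
f=np.load("pics/top0.npz");c=get_calibration("top")
p=[blob(f["im"],u,v,c["intrinsics"],c["world_from_camera"],.032,w=4,fish=False)for u,v in((262,189),(299,187))]
a,b=p[0][1],p[1][1];e=a-b;print("top ctr",(a+b)/2,"len",np.linalg.norm(e),"yaw",np.degrees(np.arctan2(-e[0],e[1])))
gripper_to(.06)
s=np.array([.5265,-.3267]);Y=np.radians(21.1)
movep([*s,.17],[np.pi,0,Y]); move_l([*s,.073],feed=.12,max_force=8)
z0=observe(); gripper_to(0.0,100); z1=observe()
for o in(z0,z1):print(o["time_s"],o["eef_pos"],o["ft_force"],o["opening"],o["grasp_force"])
E
```

```text
[(array([205.19361954, 101.86842033]), array([ 0.54319594, -0.02652375])), (array([301.60108765,  95.43825976]), array([ 0.55045991, -0.13334551]))]
wrist ctr [ 0.54682793 -0.07993463] len 0.10706845407252587 yaw 3.8901742341479846
top ctr [ 0.5456327  -0.07945172] len 0.10867260141274822 yaw 3.666294811141334
5.025 [ 0.52715506 -0.32708579  0.07398914] [ 0.37535604 -0.21517303  1.28662959] 0.06008551482601296 0.0
5.4333 [ 0.52711832 -0.32722166  0.07420597] [-0.10040643  1.10448442  5.41710923] 0.024676995000429962 98.96204710006714
```

```bash
cat >> h.py <<'E'
C=np.array([.5463,-.0797]);PY=np.radians(3.8)
def P(x,y):  # plate frame (m) to world xy
    return C+[np.cos(PY)*x-np.sin(PY)*y,np.sin(PY)*x+np.cos(PY)*y]
E
python3 - <<'E'
from h import *
def st(t):
    o=observe();print(t,round(o["time_s"],2),o["eef_pos"].round(4),o["ft_force"].round(2),round(o["opening"],4),round(o["grasp_force"]))
o=observe();g=o["eef_pos"];np.save("grasp.npy",np.r_[g,o["tcp_rot"]])
move_l([g[0],g[1],.175],feed=.12);st("lift")
movep([*P(0,-.062),.16],[np.pi,0,PY])
move_l([*P(0,-.062),.110],feed=.12)
hit=move_l([*P(0,-.062),.094],feed=.02,max_force=3);st("touch %s"%hit)
z=observe()["eef_pos"][2]+.001
move_l([*P(0,-.062),z],feed=.03)
move_l([*P(0,.04),z],feed=.07);st("mid")
move_l([*P(0,.088),z],feed=.07);st("end")
move_l([*P(0,.088),.175],feed=.15)
movep([g[0],g[1],.175],[np.pi,0,np.radians(21.1)]);st("above stand")
for n in("top","wrist"):
    im,d=get_image(n);np.savez("pics/%s3.npz"%n,im=im)
    if n=="top":cv2.imwrite("pics/top3.png",cv2.resize(im[130:290,110:410,::-1],None,fx=2.5,fy=2.5))
    else: cv2.imwrite("pics/w3.png",im[:,:,::-1])
cv2.imwrite("pics/c3.png",np.vstack([cv2.resize(cv2.imread("pics/top3.png"),(512,273)),cv2.imread("pics/w3.png")[:320]]))
E
```

```text
lift 6.43 [ 0.5265 -0.3267  0.1738] [ 0.32 -1.07 -2.01] 0.0246 98
touch True 8.38 [ 0.5504 -0.1415  0.0982] [-1.79 -0.24  4.45] 0.0245 99
mid 10.24 [ 0.5437 -0.0401  0.0992] [ 0.23  0.79 -1.88] 0.0244 98
end 11.07 [0.5405 0.0081 0.0992] [-0.46 -0.33 -1.85] 0.0245 98
above stand 13.0 [ 0.5272 -0.326   0.1743] [-0.38 -0.1  -2.3 ] 0.0245 98
```

View pics/c3.png

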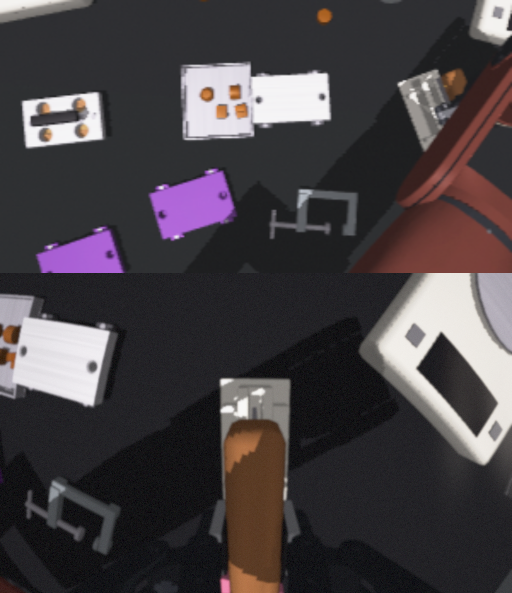

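All four trimmings lie in the tray ((206,94)–(241,111) in the upper crop) and the plate is bare. I'll hang the scraper and look at the block.

Run:
```python
from h import *
def st(t):
    o=observe();print(t,round(o["time_s"],2),o["eef_pos"].round(4),o["ft_force"].round(2),round(o["opening"],4),round(o["grasp_force"]))
g=np.load("grasp.npy")
move_l([.5265,-.3267,.085],feed=.12,max_force=8);st("low")
print(move_l([.5265,-.3267,.0735],feed=.03,max_force=3));st("hung")
gripper_to(.06);move_l([.5265,-.3267,.19],feed=.15)
set_q=movep([.426,.308,.235],[np.pi,0,0])
c=get_calibration("wrist");im,d=get_image("wrist");np.savez("pics/w4.npz",im=im,d=d,K=c["intrinsics"],T=c["world_from_camera"])
t,_=get_image("top");np.savez("pics/top4.npz",im=t)
a=im[:384,:512,::-1];b=t[110:300,:,::-1]
cv2.imwrite("pics/c4.png",np.vstack([a,b]));st("view")
q=observe()["q"];print(q)
for y in(97.6,-82.4):print(y,inverse_kinematics([.5024,.308,.2],[np.pi,0,np.radians(y)]),inverse_kinematics([*C,.2],[np.pi,0,np.radians(y-3.8)]))
```

```text
low 14.0 [ 0.5272 -0.3272  0.086 ] [ 0.15 -0.05 -1.6 ] 0.0242 98
True
hung 14.41 [ 0.5268 -0.327   0.0742] [ 1.26 -0.34  3.94] 0.0245 99
view 18.18 [0.4265 0.3074 0.2349] [ 0.9  -0.02 -0.19] 0.0599 0
[ 4.74593834e-01 -2.04010037e-02  1.77915044e+00 -1.21623953e-04
  1.38299721e+00  2.04652811e+00]
97.6 [ 4.16187029e-01  1.59467462e-01  1.65612510e+00 -4.44089210e-16
  1.32600009e+00  2.83542006e-01] [-0.28772377  0.07121141  1.75245028  0.          1.31793097 -0.35404628]
-82.4 None None
```

View pics/c4.png

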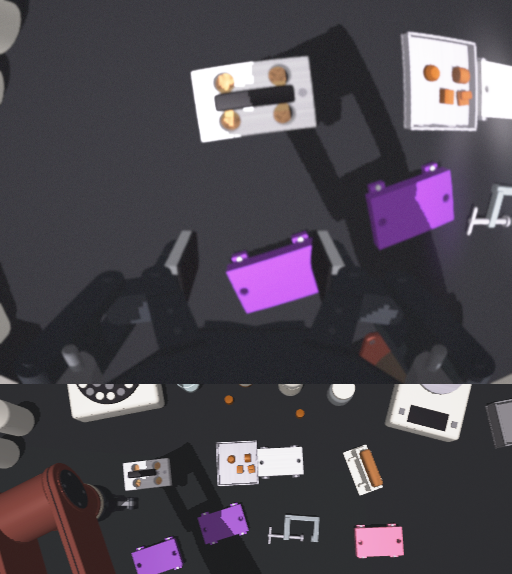

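Picture: scraper hangs in its stand (top view at (363,470)), trimmings all in the tray, block at (255,98) with its handle clear. Measuring the block.

Run:
```python
from h import *
f=np.load("pics/w4.npz");im,K,T,d=f["im"],f["K"],f["T"],f["d"];I=im.astype(int)
g=cv2.cvtColor(im,cv2.COLOR_RGB2GRAY)
for th in(90,120,150):print("outline",th,rect(cv2.morphologyEx((g>th).astype(np.uint8),cv2.MORPH_CLOSE,np.ones((25,25))),[180,40,330,155],.047,K,T,True))
dk=(g<75).astype(np.uint8); dk=cv2.morphologyEx(dk,cv2.MORPH_OPEN,np.ones((9,9)))
print("handle",rect(dk,[208,76,302,118],.095,K,T,True))
print("depth",d[80,300],d[97,255], "cam",T[:3,3])
def wz(u,v):
    n=(np.array([u,v])-[K[0,2],K[1,2]])/K[0,0];r=np.hypot(*n);ray=np.r_[n*np.sin(r)/r,np.cos(r)];p=T[:3,:3]@(ray/ray[2]*d[v,u])+T[:3,3];return p.round(4)
print(wz(305,75),wz(208,130),wz(240,100),wz(270,95))
for u,v in((224,82),(278,75),(230,121),(284,113)):pass
f=np.load("pics/w2.npz");im=f["im"];g=cv2.cvtColor(im,cv2.COLOR_RGB2GRAY)
f4=np.load("pics/top4.npz")["im"];c=get_calibration("top");g4=cv2.cvtColor(f4,cv2.COLOR_RGB2GRAY)
for th in(90,120,150):
  m=cv2.morphologyEx((g4>th).astype(np.uint8),cv2.MORPH_CLOSE,np.ones((9,9)))
  print("top blk",rect(m,[116,180,174,222],.047,c["intrinsics"],c["world_from_camera"]))
```

```text
outline 90 [503.1 308.6 133.1  84.4 -82.2]
outline 120 [502.9 308.6 131.9  83.4 -82.4]
outline 150 [502.9 308.7 131.1  82.8 -82.4]
handle [505.5 291.6  41.3  16.  -83.4]
depth 0.31106955 0.27094355 cam [0.50200383 0.30768798 0.37803561]
[0.5297 0.2514 0.0449] [0.4673 0.3596 0.0463] [0.5007 0.3211 0.0936] [0.5055 0.2928 0.0935]
top blk [502.6 307.5 135.2  81.7 -82.3]
top blk [502.4 309.  131.7  81.1 -82.3]
top blk [498.4 338.1  80.6  71.5   7.9]
```

Run:
```python
from h import *
def st(t):
    o=observe();print(t,round(o["time_s"],2),o["eef_pos"].round(4),o["tcp_rot"].round(4),o["ft_force"].round(2),o["torque"].round(2),round(o["opening"],4),round(o["grasp_force"]))
b=[.503,.3085]; R=[np.pi,0,np.radians(97.6)]
movep([*b,.17],R); print(move_l([*b,.067],feed=.12,max_force=8));st("down")
gripper_to(0.0,110);st("grip");g=observe()["eef_pos"];np.save("bgrasp.npy",g)
move_l([g[0],g[1],g[2]+.09],feed=.1);hold(.2);st("lift")
movep([*C,g[2]+.09],[np.pi,0,PY+np.pi/2]);hold(.2);st("over")
np.save("air.npy",observe()["ft_force"])
move_l([*C,g[2]-.022+.032+.019],feed=.12,max_force=10);hold(.2);st("above")
im,_=get_image("side");c,_=get_image("wrist")
cv2.imwrite("pics/c5.png",np.vstack([cv2.resize(im[140:260,190:350,::-1],None,fx=3.2,fy=3),c[150:,:,::-1]])[:600])
```

```text
False
down 20.73 [0.5037 0.3088 0.0679] [ 3.1401e+00 -5.0000e-04  1.7035e+00] [ 0.37 -0.19 -0.39] [-0.07 -0.    0.01] 0.0599 0
grip 21.2 [0.503  0.3086 0.0678] [ 3.1415e+00 -1.0000e-04  1.7035e+00] [-2.92 -0.82  6.88] [-0.12  0.43  0.03] 0.0158 108
lift 22.46 [0.5025 0.3084 0.1569] [-3.1401e+00  4.0000e-04  1.7034e+00] [-1.72 -1.11 -6.34] [ 0.   -0.09 -0.06] 0.0161 108
over 24.11 [ 0.5465 -0.0786  0.1578] [-3.1416e+00 -2.0000e-04  1.6388e+00] [ 0.49 -0.2  -6.52] [-0.01 -0.02  0.02] 0.016 108
above 24.97 [ 0.5472 -0.0799  0.098 ] [3.1396e+00 7.0000e-04 1.6371e+00] [ 0.1  -0.67 -5.82] [0.05 0.   0.  ] 0.016 108
```

View pics/c5.png

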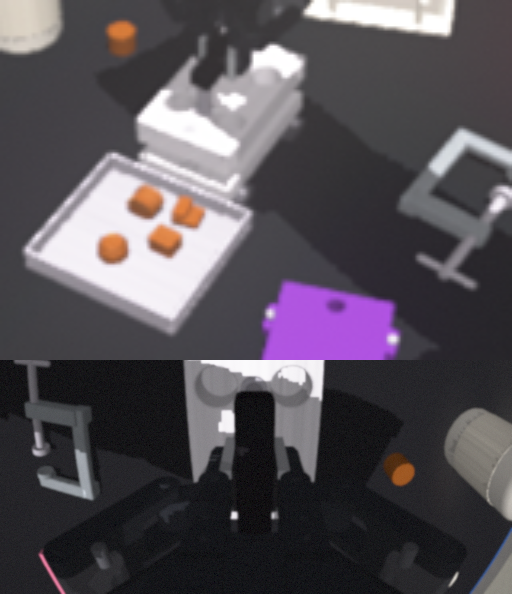

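The block hovers square above the plate (side crop (220,130)), trimmings lying flat in the tray. Lowering under force watch.

Run:
```python
from h import *
def st(t):
    o=observe();print(t,round(o["time_s"],2),o["eef_pos"].round(4),o["tcp_rot"].round(4),o["ft_force"].round(2),o["torque"].round(2),round(o["grasp_force"]))
print(move_l([*C,.070],feed=.02,max_force=8));st("stop");hold(.3);st("held")
print(np.load("air.npy"))
```

```text
True
stop 25.93 [ 0.5459 -0.0797  0.0798] [-3.1404e+00 -2.0000e-04  1.6371e+00] [-2.02 -0.71  5.34] [-0.03 -0.05  0.03] 109
held 26.23 [ 0.5459 -0.0797  0.0798] [-3.1406e+00 -2.0000e-04  1.6371e+00] [-1.39  0.11  4.67] [ 0.06 -0.11 -0.03] 109
[ 0.49481399 -0.20220687 -6.51843566]
```

Run:
```python
from h import *
def F():
    v=[]
    for _ in range(8): hold(.03);v.append(observe()["ft_force"])
    return np.mean(v,0)
p=observe()["eef_pos"];air=-6.3
xy=C
print(move_l([*xy,.070],feed=.01,max_force=12));print(observe()["eef_pos"].round(5),F().round(2))
z=observe()["eef_pos"][2]
c=get_calibration("wrist");im,d=get_image("wrist");np.savez("pics/w6.npz",im=im,d=d,K=c["intrinsics"],T=c["world_from_camera"])
s,_=get_image("side");cv2.imwrite("pics/c6.png",cv2.resize(s[140:230,210:330,::-1],(800,600),interpolation=cv2.INTER_CUBIC))
K,T=c["intrinsics"],c["world_from_camera"]
v,u=np.mgrid[150:240:3,190:320:3];u,v=u.ravel(),v.ravel()
n=np.c_[u-K[0,2],v-K[1,2]]/K[0,0];r=np.hypot(*n.T);ray=np.c_[n*(np.tan(r)/r)[:,None],np.ones(len(r))]
w=(ray*d[v,u][:,None])@T[:3,:3].T+T[:3,3]
h=w[(d[v,u]>0)&(w[:,2]>.045)&(w[:,2]<.07),2];print("block top z",np.median(h),len(h))
print(observe()["time_s"],observe()["tcp_rot"])
```

```text
True
[ 0.54588 -0.07969  0.07978] [-1.04  0.28  5.55]
block top z 0.05758914618082103 770
26.8917 [-3.13977624e+00 -4.15692177e-04  1.63717125e+00]
```

View pics/c6.png

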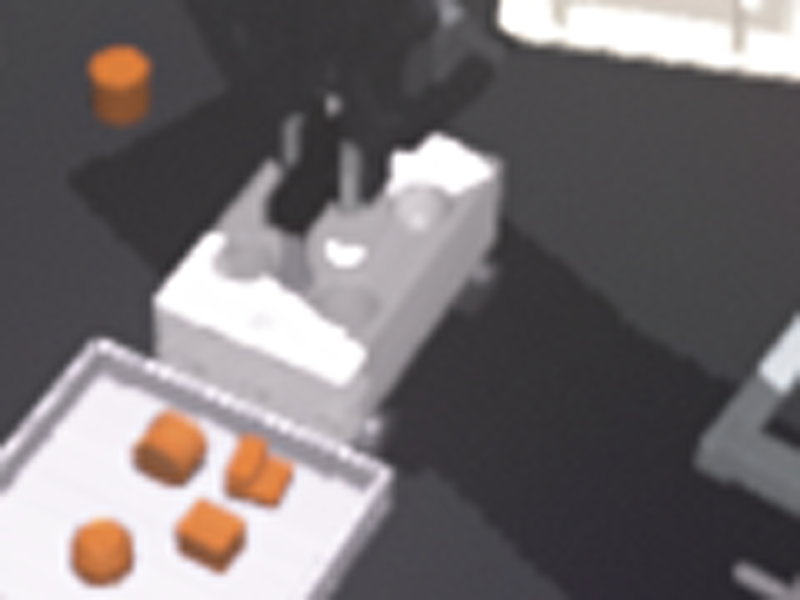

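The block sits flush on the plate: no gap at (300,390), and its top measures 57.6 mm against 57 mm expected. Trimming the press to 15 N (7.3 above zero plus block weight).

Run:
```python
from h import *
def F(n=15):
    v=[]
    for _ in range(n): hold(.03);v.append(observe()["ft_force"])
    return np.mean(v,0)
air=-6.4; z=observe()["eef_pos"][2]; f=F(); print(z,f.round(2))
for i in range(25):
    e=15-(f[2]-air)
    if abs(e)<.7: break
    z-=np.clip(e*.00004,-.0003,.0003)
    move_l([*C,z],feed=.01); f=F(); print(round(z,5),f.round(2))
hold(1);f=F(30);o=observe();print("squeeze",f[2]-air,o["time_s"],o["eef_pos"],o["grasp_force"])
```

```text
0.07976378102620935 [-1.2   0.09  5.65]
0.07965 [-3.8   1.07  6.07]
0.07954 [-4.34  1.06  7.02]
0.07948 [-4.55  1.54  7.28]
0.07943 [-4.85  1.27  7.86]
0.0794 [-4.87  1.27  8.01]
squeeze 14.250627764105097 33.3167 [ 0.54628871 -0.07963196  0.08004473] 109.69071507453918
```

Run:
```python
from h import *
def F(n=20):
    v=[]
    for _ in range(n): hold(.03);v.append(observe()["ft_force"])
    return np.mean(v,0)
air=-6.4; z=.0794; xy=C-[.0004,0]
move_l([*xy,z],feed=.01); f=F(); print(f.round(2))
for i in range(10):
    e=15-(f[2]-air)
    if abs(e)<.4: break
    z-=np.clip(e*.00005,-.0002,.0002)
    move_l([*xy,z],feed=.01); f=F(); print(round(z,5),f.round(2))
hold(1);f=F(30);print("squeeze",f[2]-air,f.round(2),observe()["time_s"])
if 13.5<f[2]-air<16.5: print(job_done())
```

```text
[-3.49  1.38  6.21]
0.07928 [-3.77  1.52  7.14]
0.07921 [-4.27  1.48  7.47]
0.07915 [-4.22  1.67  7.9 ]
0.07912 [-4.36  1.77  8.22]
squeeze 14.880578408510958 [-4.53  1.5   8.48] 39.9
the job is handed in; nothing more can be done
None
```

The job is handed in at 39.9 s: all four trimmings are in the tray, the scraper hangs back in its stand, and the block sits flush on the plate with the hand pressing it down at about 14.9 N.

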